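# Complete the shaker's box layer and key in the start

### The job

Complete the tight layer of sample boxes on the shaker: lift the loose box from the table and lower it, without dropping it, into the free strip of the platform, crosswise to the two boxes already there and flat inside the rim. Let go of it, then start the shaker at its console by pressing the round key, then the square key, then the long bar key, one at a time, each all the way down and let fully up again before the next. Never press the plus-shaped cancel key or any key before the box is in place, and leave the other two boxes and everything else on the bench where they are.

Things in the scene. Friction and masses are not known exactly. Their poses are not given: they have to be found in the camera images.
- box_loose: the loose box on the table: white lidded sample box, 150 (own x) x 73 (own y) mm, 45 mm to the top of the flat lid. A grip rib stands in the middle of the lid: 70 mm long along own x, 20 mm wide along own y, 28 mm tall (lid top at 45, rib top at 73 mm above the underside). Mass 0.25 to 0.5 kg. Origin at the centre of its underside, z up. 
- box_a: one of two boxes already on the shaker, the one nearer the robot; same size and build as box_loose, its long side along the shaker's y
- box_b: the other box already on the shaker, beside box_a; same size and build as box_a and parallel to it
- shaker: fixed platform shaker, white base, flat aluminium platform. Origin on the table under its centre. Platform floor 85 mm above the table, inside a rim 8 mm high and 8 mm thick; inside the rim it is 170 (own x) x 250 (own y) mm. Two boxes lie side by side at the +y end, from about y = -29 to +121 mm; the strip from y = -125 to -29 mm (96 mm wide) at the -y end is free
- free_strip (a point): point on the platform floor at the middle of the free strip (shaker x = 0, y = -77 mm); axes as the shaker's. The loose box belongs here with its long side along this x axis, either way round
- console: fixed grey control console, 90 (own x) x 280 (own y) mm, 40 mm tall; origin at the centre of its underside. Four key modules (black squares of 62 mm, 12 mm thick) stand in a row along its y, 66 mm apart, in an order that varies. The white keys rise 14 mm above the modules; their tops are 66 mm above the table
- key_round_top (a point): centre of the top face of the round key, 40 mm across; moves down with the key, z up
- key_round (a joint): travel of the round key in m: 0 up, 0.008 fully down; it springs back. It starts to move at about 1.5 N and is fully down at 5 N
- key_square_top (a point): centre of the top face of the square key, 38 x 38 mm; moves down with the key, z up
- key_square (a joint): travel of the square key in m: 0 up, 0.008 fully down; it springs back. It starts to move at about 1.5 N and is fully down at 5 N
- key_bar_top (a point): centre of the top face of the long bar key, 56 x 20 mm, its length along the console's x; moves down with the key, z up
- key_bar (a joint): travel of the bar key in m: 0 up, 0.008 fully down; it springs back. It starts to move at about 1.5 N and is fully down at 5 N
- key_plus_top (a point): centre of the top face of the plus-shaped cancel key, 46 mm across, arms 14 mm wide. Not to be pressed; moves down with the key, z up
- key_plus (a joint): travel of the plus key in m: 0 up, 0.008 fully down; it springs back. It starts to move at about 1.5 N and is fully down at 5 N
- tape_roll: bystander: roll of pale tape, a ring 90 mm across and 25 mm tall lying flat; origin at the centre of its underside. Leave it where it is
- beaker: bystander: glass beaker, 68 mm across the rim, 90 mm tall; origin at the centre of its underside. Leave it where it is
- amber_bottle: bystander: closed brown glass bottle, 72 mm across, 160 mm tall; origin at the centre of its underside. Leave it where it is
- buffer_bottle: bystander: clear plastic bottle with a screw cap, 70 mm across, 170 mm tall; origin at the centre of its underside. Leave it where it is
- jar: bystander: white lidded jar, 76 mm across, 95 mm tall; origin at the centre of its underside. Leave it where it is
- tube_rack: bystander: grey rack of capped tubes, 70 x 160 mm, about 76 mm tall; origin at the centre of its underside. Leave it where it is
There are look-alikes about, which are no part of the job. Leave any blue or purple look-alike of the box_b alone.

How it is judged:
On the way, in this order (a step that is already met when the one before it is completed fails the run):
1. the loose box, still held, is lowered into the free strip (its underside less than 12 mm above the platform floor) (x of box_loose in the frame of shaker between -0.02 and 0.02 m and y of box_loose in the frame of shaker between -0.1 and -0.055 m and z of box_loose in the frame of shaker below 0.097 m and contact force between the fingers and box_loose above 0.5 N), for 0.02 s.
2. the box lies flat in the strip inside the rim, let go and at rest (x of box_loose in the frame of shaker between -0.013 and 0.013 m and y of box_loose in the frame of shaker between -0.091 and -0.063 m and z of box_loose in the frame of shaker between 0.08 and 0.0885 m and angle between box_loose's own z axis and vertical below 0.04 rad and angle between the x axis of box_loose and the x axis of shaker, either way round below 0.15 rad and contact force between the fingers and box_loose below 0.1 N and linear speed of box_loose below 0.02 m/s), for 0.2 s.
3. the round key is pressed down, the others up (value of joint key_round above 0.006 m and value of joint each of key_square, key_bar, key_plus below 0.001 m), for 0.05 s.
4. the round key is up again and the square key is pressed down (value of joint key_square above 0.006 m and value of joint each of key_round, key_bar, key_plus below 0.001 m), for 0.05 s.
5. the square key is up again and the long bar key is pressed down (value of joint key_bar above 0.006 m and value of joint each of key_round, key_square, key_plus below 0.001 m), for 0.05 s.
At the end, for the whole second after the job is handed in: The loose box is at rest, flat (0.04 rad) on the platform, within 13 mm (shaker x) and 14 mm (y) of the strip's middle, long side along shaker x within 0.15 rad; the other two lie flat within 20 mm of their starts; all keys are up (under 1 mm) (x of box_loose in the frame of shaker between -0.013 and 0.013 m and y of box_loose in the frame of shaker between -0.091 and -0.063 m and z of box_loose in the frame of shaker between 0.08 and 0.0885 m and angle between each of box_loose, box_a, box_b's own z axis and vertical below 0.04 rad and angle between the x axis of box_loose and the x axis of shaker, either way round below 0.15 rad and linear speed of box_loose below 0.02 m/s and distance of each of box_a, box_b from where it was at the start of the episode below 0.02 m and value of joint each of key_round, key_square, key_bar, key_plus below 0.001 m); the robot touches nothing.
It fails at once if the plus-shaped cancel key is pressed (over 3 mm) (value of joint key_plus above 0.003 m).
It fails at once if two keys are pressed at once (both over 3 mm) (value of joint each of key_round, key_square above 0.003 m or value of joint each of key_round, key_bar above 0.003 m or value of joint each of key_round, key_plus above 0.003 m or value of joint each of key_square, key_bar above 0.003 m or value of joint each of key_square, key_plus above 0.003 m or value of joint each of key_bar, key_plus above 0.003 m).
It fails at once if a key is pressed (over 3 mm) before the box lies in the strip (value of joint any of key_round, key_square, key_bar, key_plus above 0.003 m and not (x of box_loose in the frame of shaker between -0.013 and 0.013 m and y of box_loose in the frame of shaker between -0.091 and -0.063 m and z of box_loose in the frame of shaker between 0.08 and 0.0885 m and angle between box_loose's own z axis and vertical below 0.04 rad and angle between the x axis of box_loose and the x axis of shaker, either way round below 0.15 rad)).
It fails at once if one of the two standing boxes is shifted over 20 mm or tipped over 0.3 rad (distance of any of box_a, box_b from where it was at the start of the episode above 0.02 m or angle between any of box_a, box_b's own z axis and vertical above 0.3 rad).
It fails at once if a bystander is shifted over 30 mm or tipped over 0.35 rad (distance of any of tape_roll, beaker, amber_bottle, buffer_bottle, jar, tube_rack from where it was at the start of the episode above 0.03 m or angle between any of tape_roll, beaker, amber_bottle, buffer_bottle, jar, tube_rack's own z axis and vertical above 0.35 rad).
It also fails if it takes over 56 s, if anything falls off the work surface, if the arm or the gripper's body presses on something with over 40 N, if the wrist force passes 120 N, or if a joint passes its speed limit or range.

### The arm

A 7-joint arm with a two-finger parallel gripper is mounted at the origin on the work surface. World frame = base frame: x ahead of the robot, y to its left, z up, the work surface at z = 0. Lengths are in m, angles in rad, forces in N, time in s.
With the tool pointing down it reaches from about 0.4 to 0.9 m from the base axis. Payload 5.6 kg.
Tool frame: the origin (TCP) lies midway between the tips of the shut fingers; the grasp point (between the pads) lies 19 mm behind it; z points along the fingers, y is the line along which they close (so a half turn about z gives the same grasp; the last joint's range is limited). The gripper opens to 92 mm and grips with 3 to 60 N. Pads are 20 mm wide; open, the fingers measure 128 mm over their backs; the gripper's body (75 mm by 189 mm) begins 69 mm behind the grasp point.
Start: joints at [-1.263, 0.468, -0.012, 1.603, 0.006, 1.071, -0.056], TCP at [0.223, 0.61, 0.215] pointing down, gripper open.
Joint ranges: [-2.53, 2.53], [-0.31, 2.02], [-1.57, 1.55], [0.28, 2.44], [-1.29, 4.43], [0.15, 1.84], [-2.92, 2.92]. Speed limits (rad/s): [2.57, 2.57, 3.14, 3.14, 3.14, 3.14, 3.14].

### API

Orientations are given as a 3x3 rotation matrix whose columns are the frame's x, y, z axes.
In Python, from station import env, effector, solver, viewer, workorder, search_frame, tip_of gives the robot as it stands. Calls block until the motion is done:
- env.reach(position, orientation): joint-space move of the TCP to a pose.
- env.movel(position, frame=None, rate=0.15): straight line of the TCP; frame=None keeps the orientation; rate is the mean speed in m/s.
- env.goto_joints(angles): joint-space move.
- effector.release() and effector.grasp(squeeze=None): open the fingers fully, or close them until they stop; squeeze is the grip in N (None keeps the last).
- env.pause(seconds).
- solver.inverse_kinematics(position, orientation): joint angles nearest the present ones, or None.
- env.sense(): the state.
- viewer.read_camera(name): name is "scene" or "top" or "wrist"; returns (picture, depth): 384x512x3 uint8, red, green, blue; 384x512 float32, m along the optical axis (not along the pixel's ray), 0 where there is no reading.
- viewer.camera_info(name): a dict with "intrinsics" (3x3 intrinsics, pixels), "dist_coeffs" ([k1, k2, p1, p2, k3] as OpenCV has them; the pictures are not rectified), "eye" and "rotation" of the camera in the world; the wrist camera has in their place "T_tool_cam" (4x4, takes a point from camera to tool coordinates, whose origin is the TCP and whose axes are the flange's). Camera axes: x right, y up, looking along -z (the intrinsics and any distortion apply to the point x, -y, -z); pixel columns grow to the right and rows downward; lengths in m; the calibration is good to about 2 mm. A picture is of the moment at which its call begins: read the wrist's pose just before it. camera_info takes no time and is no camera call.
A pose or a line that the arm cannot do raises env.PlanningError and nothing moves.
- workorder.finish_job(): hands the job in; it is judged then, once.
Trained networks look in the newest picture that a camera, given by its name, has taken for a name from the list of things; names that differ only in an ending like _2 or _b are one class to them, and where a whole thing is asked for, a point or a joint stands for the part that bears it (a point fixed in the world has none). Each returns a list of dicts, best first, with "score" (0 to 1); they miss things now and then, are a little off and sometimes report something else, mostly with a low value. They report only what shows in the picture. A call takes as long as a camera call. They do not tell look-alikes from the thing itself.
- search_frame(camera, name): "at" ([x, y, z] in m, in world coordinates, good to about 4 mm: the middle of the surface that is visible of it).
- tip_of(camera, name): "at" ([x, y, z] in m, in world coordinates, good to about 4 mm: a listed point, or the origin of a listed thing).
The state is a dict: "t": time; "joint_positions": joint angles; "joint_velocities": joint speeds; "tau": joint torques, N m; "ee_pos": TCP position; "tcp_rot": TCP orientation; "wrist_force": force on the tool from outside, world axes, zero at the start; "moment": the same for the moment, N m; "gripper_width": finger opening in m; "grasp_force": force on a finger pad.
Only numpy, scipy, OpenCV 4.12 (cv2) and the standard library are available. Lean on these libraries where they do the work, as an engineer would, in place of code of your own. Each camera call takes 0.05 s, during which the arm holds its last target. There are 200 camera calls.

## Working session

There is one attempt and no reset: what is moved stays moved. The work goes in short steps, each a Python script; the robot and the scene stay as the last script left them, time stands still between calls to the robot, and variables do not carry over. Pictures are saved under pics/ and viewed, at most 10 in all, crops included, and the job is handed in when it is done.

```bash
ls; mkdir -p pics; python3 - <<'E'
from station import *
import cv2,numpy as np
for c in ("scene","top"):
    p,d=viewer.read_camera(c); cv2.imwrite(f"pics/{c}0.png",p[...,::-1]); np.save(f"pics/{c}0.npy",d)
    i=viewer.camera_info(c); print(c,i)
    for n in ["box_loose","shaker","free_strip","console","key_round_top","key_square_top","key_bar_top","key_plus_top"]:
        print(n,[(np.round(r["at"],3).tolist(),round(r["score"],2)) for r in tip_of(c,n)[:5]])
print(env.sense()["t"])
E
```

```text
pics
scene {'intrinsics': array([[350.55065887,   0.        , 258.26470689],
       [  0.        , 350.55065887, 186.67922623],
       [  0.        ,   0.        ,   1.        ]]), 'dist_coeffs': array([-0.08746474,  0.        ,  0.        ,  0.        ,  0.        ]), 'eye': array([1.45690123, 0.43178142, 0.75820346]), 'rotation': array([[-0.32963587, -0.51775719,  0.78947304],
       [ 0.94407043, -0.17329306,  0.28053618],
       [-0.00843943,  0.83779294,  0.54592286]])}
box_loose [([0.657, -0.213, 0.002], 0.83), ([0.78, 0.019, -0.004], 0.47), ([0.77, -0.111, 0.0], 0.3)]
shaker [([0.57, 0.19, 0.002], 0.79), ([0.766, -0.11, 0.002], 0.2)]
free_strip [([0.585, 0.12, 0.085], 0.65)]
console [([0.452, -0.17, -0.002], 0.58)]
key_round_top [([0.458, -0.14, 0.067], 0.4)]
key_square_top []
key_bar_top [([0.449, -0.266, 0.067], 0.48)]
key_plus_top [([0.468, -0.072, 0.065], 0.55)]
top {'intrinsics': array([[496.93601424,   0.        , 258.90966464],
       [  0.        , 496.93601424, 192.25966196],
       [  0.        ,   0.        ,   1.        ]]), 'dist_coeffs': array([-0.09626681,  0.        ,  0.        ,  0.        ,  0.        ]), 'eye': array([0.16041301, 0.06430196, 1.68854094]), 'rotation': array([[ 0.07352445,  0.97685043, -0.20089151],
       [-0.9972924 ,  0.07230393, -0.01341642],
       [ 0.00141941,  0.20133401,  0.97952162]])}
box_loose [([0.658, -0.213, -0.002], 0.71), ([0.572, 0.196, 0.002], 0.28)]
shaker [([0.574, 0.196, 0.004], 0.76), ([0.363, 0.413, -0.001], 0.3)]
free_strip [([0.587, 0.115, 0.086], 0.85)]
console [([0.46, -0.174, 0.002], 0.75)]
key_round_top [([0.461, -0.14, 0.065], 0.66)]
key_square_top [([0.456, -0.209, 0.068], 0.56)]
key_bar_top [([0.444, -0.267, 0.067], 0.57)]
key_plus_top [([0.466, -0.075, 0.064], 0.65)]
0.9
```

View pics/top0.png

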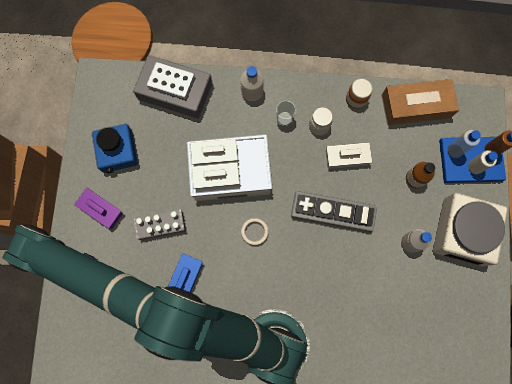

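View pics/scene0.png

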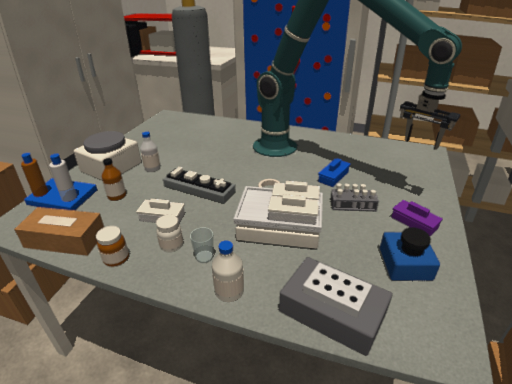

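Loose-box candidates, in top-picture pixels:
- White box on the table at (349,155).
- The two white boxes on the shaker at (213,150) and (215,175), which must stay.
- Blue look-alike at (186,273).
- Purple look-alike at (99,208).
- Brown carton at (421,102).

The description says white and on the table, so I choose (349,155), which is (160,210) in the scene picture. Next I check it in a crop and measure heights from the depth.

```bash
cat > h.py <<'E'
from station import *
import cv2,numpy as np
def cloud(cam,d,T=None):
    i=viewer.camera_info(cam); K=i["intrinsics"]
    v,u=np.mgrid[0:d.shape[0],0:d.shape[1]]
    n=cv2.undistortPoints(np.stack([u,v],-1).reshape(-1,1,2).astype(float),K,i["dist_coeffs"]).reshape(*d.shape,2)
    P=np.stack([n[...,0]*d,-n[...,1]*d,-d],-1)
    if T is None: R,t=i["rotation"],i["eye"]
    else: R,t=T[:3,:3],T[:3,3]
    W=P@np.asarray(R).T+t; W[d<=0]=np.nan
    return W
def wrist():
    s=env.sense(); p,d=viewer.read_camera("wrist")
    T=np.eye(4);T[:3,:3]=s["tcp_rot"];T[:3,3]=s["ee_pos"]
    return p,d,cloud("wrist",d,T@np.array(viewer.camera_info("wrist")["T_tool_cam"]))
def rect(W,c,r,z0,z1):
    m=(np.linalg.norm(W[...,:2]-np.array(c),axis=-1)<r)&(W[...,2]>z0)&(W[...,2]<z1)
    k,l,st,_=cv2.connectedComponentsWithStats(m.astype(np.uint8))
    b=1+st[1:,4].argmax(); q=W[l==b]
    (x,y),(w,h),a=cv2.minAreaRect(q[:,:2].astype(np.float32)*1000)
    if w<h: w,h,a=h,w,a+90
    a=(a+90)%180-90
    return dict(c=(round(x/1000,4),round(y/1000,4)),size=(round(w),round(h)),long_deg=round(a,1),z=round(float(np.median(q[:,2])),4),n=len(q))
E
python3 - <<'E'
from h import *
d=np.load("pics/top0.npy");W=cloud("top",d)
print("lid",rect(W,(.658,-.213),.12,.035,.055)); print("rib",rect(W,(.658,-.213),.12,.062,.08))
print("boxes",rect(W,(.57,.23),.2,.12,.14)); print("floor",rect(W,(.587,.115),.12,.078,.09))
print("shaker",rect(W,(.572,.196),.25,.07,.2))
print("console",rect(W,(.46,-.173),.2,.03,.06)); print("T",viewer.camera_info("wrist")["T_tool_cam"].round(3).tolist())
p=cv2.imread("pics/top0.png")[95:245,170:400]; cv2.imwrite("pics/crop.png",cv2.resize(p,None,fx=3.4,fy=3.4,interpolation=3))
print(env.sense()["tcp_rot"])
E
```

```text
lid {'c': (0.6545, -0.2124), 'size': (154, 77), 'long_deg': -81.3, 'z': 0.0456, 'n': 767}
rib {'c': (0.654, -0.2117), 'size': (71, 23), 'long_deg': -81.3, 'z': 0.0729, 'n': 128}
boxes {'c': (0.5253, 0.2313), 'size': (148, 75), 'long_deg': -79.3, 'z': 0.1313, 'n': 854}
floor {'c': (0.5821, 0.1318), 'size': (184, 143), 'long_deg': 7.7, 'z': 0.086, 'n': 1258}
shaker {'c': (0.5732, 0.1933), 'size': (264, 190), 'long_deg': -80.4, 'z': 0.0984, 'n': 4394}
console {'c': (0.4535, -0.17), 'size': (282, 92), 'long_deg': 83.3, 'z': 0.0475, 'n': 1734}
T [[-0.0, 0.959, 0.284, 0.079], [1.0, -0.0, 0.001, 0.0], [0.001, 0.284, -0.959, -0.17], [0.0, 0.0, 0.0, 1.0]]
[[-9.39085430e-01  3.43683802e-01  1.68147136e-05]
 [ 3.43683802e-01  9.39085429e-01  3.44713190e-05]
 [-3.94321854e-06  3.81504581e-05 -9.99999999e-01]]
```

View pics/crop.png

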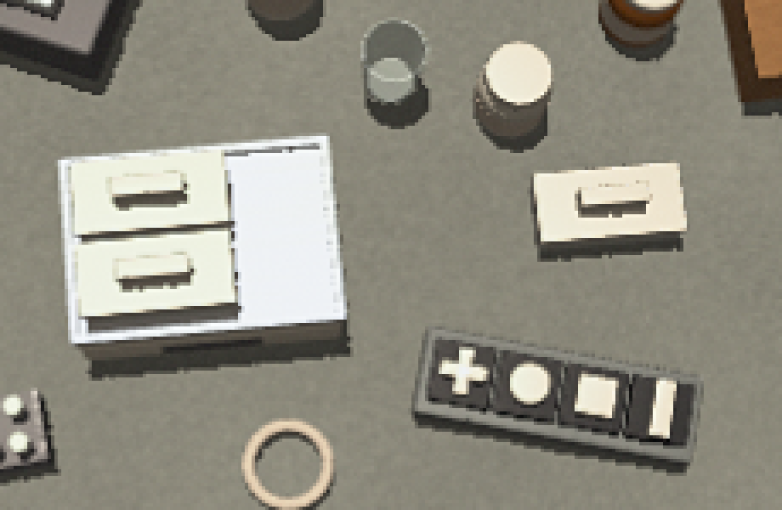

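The crop shows the loose white box at crop (610,205). The keys run plus (463,370), round (530,383), square (597,395), bar (663,408), and the free strip is on the right of the platform. The sizes match the description. Next I refine the poses with the wrist camera.

```bash
cat >> h.py <<'E'
def R(deg):
    c,s=np.cos(np.radians(deg)),np.sin(np.radians(deg))
    return np.array([[-s,c,0],[c,s,0],[0,0,-1.]])
E
python3 - <<'E'
from h import *
for ph in (8.7,-171.3):
    q=solver.inverse_kinematics([.654,-.212,.25],R(ph)); print(ph,None if q is None else np.round(q,2))
for ph in (99.6,-80.4):
    q=solver.inverse_kinematics([.587,.117,.25],R(ph)); print(ph,None if q is None else np.round(q,2))
env.reach([.58,.16,.36],R(99.6))
p,d,W=wrist(); cv2.imwrite("pics/w_sh.png",p[...,::-1]); np.save("pics/w_sh.npy",W)
print("strip",[ (np.round(r["at"],4).tolist(),round(r["score"],2)) for r in tip_of("wrist","free_strip")])
print("sh",rect(W,(.573,.195),.25,.08,.2)); print("floor",rect(W,(.587,.115),.15,.080,.0885))
s=env.sense();print(s["t"],s["ee_pos"])
E
```

```text
8.7 [-0.35  0.67  0.99  1.51 -0.57  1.28  0.86]
-171.3 [-0.48  0.87  1.34  1.52 -0.85  1.43 -2.09]
99.6 [-0.43  0.35  0.22  1.71 -0.08  1.1   1.56]
-80.4 [-0.78  0.39  0.69  1.73 -0.28  1.12 -1.41]
strip [([0.5868, 0.1141, 0.0816], 0.72), ([0.4706, -0.0714, 0.0653], 0.55)]
sh {'c': (0.5752, 0.1923), 'size': (266, 186), 'long_deg': -80.3, 'z': 0.1286, 'n': 22776}
floor {'c': (0.5818, 0.1556), 'size': (176, 170), 'long_deg': -80.4, 'z': 0.0854, 'n': 7645}
3.125 [0.57964472 0.16109656 0.35963914]
```

View pics/w_sh.png

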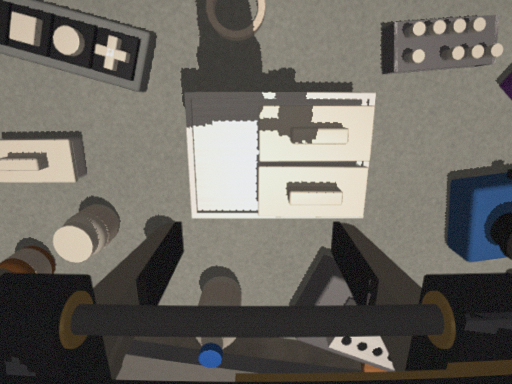

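The wrist picture shows the platform at (185–375, 93–217), with the free strip at (225,165) and the two boxes on the right. The rim fits as 266x186 mm, exactly as given, so the strip middle is (0.588, 0.116) and the shaker yaw is 9.65°. Next I refine the loose box and grasp it.

```bash
python3 - <<'E'
from h import *
env.reach([.64,-.212,.32],R(8.7))
p,d,W=wrist(); cv2.imwrite("pics/w_box.png",p[...,::-1])
l=rect(W,(.6545,-.212),.12,.038,.055); r=rect(W,(.6545,-.212),.12,.064,.08); print(l,r)
k=rect(W,(.4535,-.17),.25,.030,.06);print("console",k)
for n in ["key_round_top","key_square_top","key_bar_top","key_plus_top"]:
    print(n,[(np.round(x["at"],4).tolist(),round(x["score"],2)) for x in tip_of("wrist",n)[:2]])
ok=abs(l["size"][0]-150)<6 and abs(l["size"][1]-73)<6 and abs(r["c"][0]-l["c"][0])<.005 and abs(r["c"][1]-l["c"][1])<.005
assert ok
a=l["long_deg"]; c=[(l["c"][i]+r["c"][i])/2 for i in (0,1)]
print(c,a)
f=R(a+90)
env.reach([*c,.16],f); env.movel([*c,.051],f,rate=.1)
s=env.sense();print(s["ee_pos"],s["wrist_force"])
effector.grasp(20); s=env.sense();print(s["gripper_width"],s["grasp_force"])
env.movel([*c,.10],f,rate=.08)
s=env.sense();print(s["t"],s["gripper_width"],s["grasp_force"],s["wrist_force"],s["moment"])
E
```

```text
{'c': (0.6566, -0.2137), 'size': (149, 73), 'long_deg': -80.5, 'z': 0.0454, 'n': 4093} {'c': (0.6566, -0.2134), 'size': (68, 20), 'long_deg': -81.0, 'z': 0.0731, 'n': 675}
console {'c': (0.4579, -0.1708), 'size': (279, 91), 'long_deg': 83.5, 'z': 0.0506, 'n': 9240}
key_round_top [([0.4597, -0.1384, 0.0636], 0.58)]
key_square_top [([0.4534, -0.2018, 0.0658], 0.7)]
key_bar_top [([0.4459, -0.2709, 0.0627], 0.81)]
key_plus_top [([0.4687, -0.0709, 0.066], 0.73)]
[0.6566, -0.21355000000000002] -80.5
[ 0.65716701 -0.21379228  0.0518209 ] [ 0.21942973  0.64251844 -0.64760008]
0.019999477647181612 19.999995231628418
8.5667 0.01976075864078336 19.998633563518524 [-0.13372654  0.98353904 -5.1181898 ] [-0.0655925   0.08980636  0.03139963]
```

```bash
python3 - <<'E'
from h import *
f=R(99.65); c=[.5881,.1164]
p=env.sense()["ee_pos"]; env.movel([p[0],p[1],.27],rate=.2)
env.reach([*c,.27],f); env.movel([*c,.165],f,rate=.15)
s=env.sense();print(s["ee_pos"],s["gripper_width"],s["grasp_force"]); 
p,d,W=wrist(); cv2.imwrite("pics/w_pl.png",p[...,::-1]); np.save("pics/w_pl.npy",W)
p,d=viewer.read_camera("top"); Wt=cloud("top",d)
for (x,V) in (("w",W),("t",Wt)):
    try: print(x,rect(V,c,.11,.148,.168))
    except Exception as e: print(x,e)
print(env.sense()["t"],s["wrist_force"])
E
```

```text
[0.58900634 0.11620059 0.16587945] 0.019854086056428816 19.9987730383873
w {'c': (0.5613, 0.1112), 'size': (93, 73), 'long_deg': 9.5, 'z': 0.1602, 'n': 12804}
t {'c': (0.5312, 0.2039), 'size': (22, 11), 'long_deg': 28.7, 'z': 0.1565, 'n': 22}
11.7917 [ 0.70904071  0.13399545 -4.56256046]
```

View pics/w_pl.png

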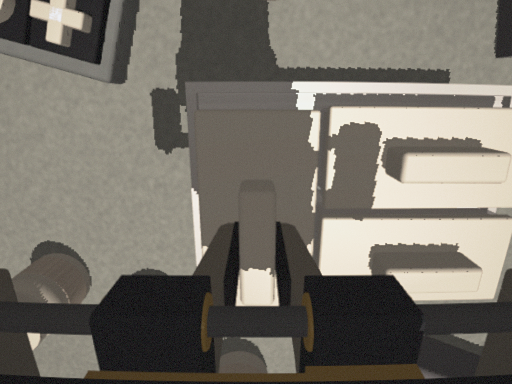

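The held box lies along the strip at (258,200), parallel to the rim, with a clear gap to the standing boxes at about x = 318. Its centre computes to (0.589, 0.116), within 2 mm. Lowering now.

```bash
python3 - <<'E'
from h import *
f=R(99.65); c=[.5878,.1164]
F0=env.sense()["wrist_force"][2]
env.movel([*c,.143],f,rate=.06)
z=.143
while z>.1345:
    z-=.0015; env.movel([*c,z],f,rate=.03); s=env.sense()
    if s["wrist_force"][2]-F0>2: break
print(z,s["ee_pos"],s["wrist_force"],F0,s["grasp_force"],s["t"])
env.pause(.1); effector.release(); env.pause(.3)
p=s["ee_pos"]; env.movel([c[0],c[1],.30],f,rate=.2)
env.movel([.575,.15,.36],f,rate=.25)
p,d,W=wrist(); cv2.imwrite("pics/w_rel.png",p[...,::-1])
l=rect(W,(.588,.1164),.1,.123,.137); print(l)
q=cv2.cvtColor(p,cv2.COLOR_RGB2BGR)
print("rib",rect(W,(.588,.1164),.06,.148,.166)); print("sh",rect(W,(.573,.195),.25,.08,.2)); s=env.sense(); print(s["t"],s["wrist_force"])
E
```

```text
0.13399999999999998 [0.58825608 0.11647674 0.13580895] [-3.96503005 -0.40677045  8.47770903] -3.6484781769497032 20.001716315746307 13.8083
{'c': (0.5889, 0.115), 'size': (148, 73), 'long_deg': 9.7, 'z': 0.1304, 'n': 4885}
rib {'c': (0.5885, 0.1151), 'size': (68, 20), 'long_deg': 9.5, 'z': 0.1581, 'n': 860}
sh {'c': (0.5752, 0.1924), 'size': (266, 186), 'long_deg': -80.2, 'z': 0.1301, 'n': 22496}
16.8083 [ 0.47579725 -0.02525548 -0.9371947 ]
```

View pics/w_rel.png

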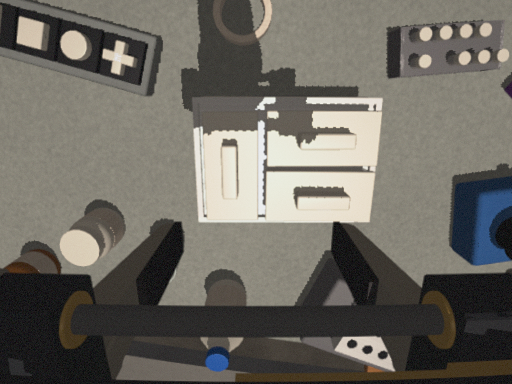

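The box lies in the strip at (228,165), flat inside the rim: lid z is 0.1304 and it is within 2 mm of the middle. Next come the keys, with fingers shut and closing along the console x.

```bash
cat > press.py <<'E'
from h import *
import sys
f=R(-6.5); o=np.array([.4579,-.1708]); y=np.array([.1132,.9936])
def press(off):
    c=o+off*y
    env.movel([*c,.085],f,rate=.12); env.pause(.15); F0=env.sense()["wrist_force"][2]
    z=.067; env.movel([*c,z],f,rate=.08)
    while z>.054:
        z-=.0015; env.movel([*c,z],f,rate=.04); s=env.sense()
        if s["wrist_force"][2]-F0>7.5: break
    env.pause(.15); s=env.sense(); print("pressed",np.round(s["ee_pos"],4),round(s["wrist_force"][2]-F0,2))
    env.movel([*c,.09],f,rate=.1); env.pause(.2); print(env.sense()["t"])
E
python3 - <<'E'
from press import *
effector.grasp(10)
env.reach([*(o+.033*y),.2],f); print(env.sense()["gripper_width"])
p,d,W=wrist(); cv2.imwrite("pics/w_key.png",p[...,::-1])
for n in ["key_round_top","key_square_top","key_bar_top"]:
    print(n,[(np.round(x["at"],4).tolist(),round(x["score"],2)) for x in tip_of("wrist",n)[:2]])
print([np.round(o+k*y,4).tolist() for k in (.033,-.033,-.099)])
env.movel([*(o+.033*y),.085],f); press(.033)
E
```

```text
0.0002588386608512626
key_round_top [([0.4622, -0.1382, 0.0652], 0.81)]
key_square_top []
key_bar_top []
[[0.4616, -0.138], [0.4542, -0.2036], [0.4467, -0.2692]]
pressed [ 0.4617 -0.1381  0.0584] 9.06
23.6667
```

View pics/w_key.png

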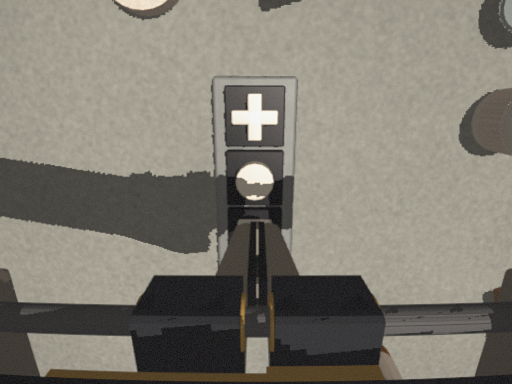

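The picture shows the plus key at (255,117) and the round key at (255,180). The network puts the round key within 1 mm of my target, and it went fully down (z 0.058, 9 N) and was let up. Next are the square and bar keys.

```bash
python3 - <<'E'
from press import *
press(-.033); press(-.099)
env.movel([*(o-.099*y),.25],f,rate=.2)
env.reach([.56,.13,.38],R(99.65)); 
p,d,W=wrist(); cv2.imwrite("pics/w_end.png",p[...,::-1])
print(rect(W,(.588,.1164),.1,.123,.137),env.sense()["t"])
p,d=viewer.read_camera("top"); cv2.imwrite("pics/end.png",p[...,::-1])
E
```

```text
pressed [ 0.4542 -0.2036  0.0584] 7.47
27.2083
pressed [ 0.4468 -0.2692  0.0584] 7.4
30.75
{'c': (0.5887, 0.115), 'size': (148, 73), 'long_deg': 9.5, 'z': 0.1303, 'n': 4210} 33.35
```

View pics/w_end.png

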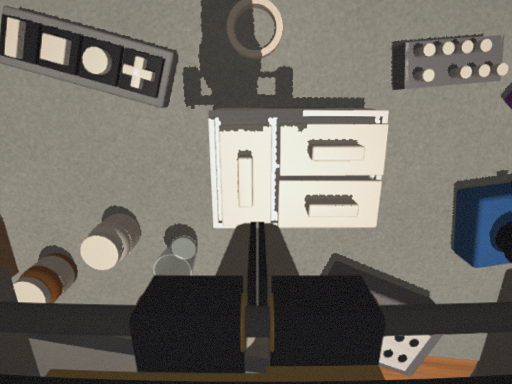

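The box is still flat in the strip at (245,180), the keys at (15–140, 35–72) are all up, the robot is clear, and the neighbouring things stand where they were.

```bash
python3 -c "
from station import *
print(workorder.finish_job())"
```

```text
the job is handed in; nothing more can be done
None
```

The loose box lies flat in the free strip within 2 mm of its middle, the round, square and bar keys were each pressed fully down and let up in that order, and the job is handed in; no verdict was returned.

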